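# Dress a charcoal block on the spring-backed sanding ramp

### The job

Set up the sanding ramp: swing its stop arm by the red knob across the foot of the slope until it snaps past the catch to its end. Then lay the black charcoal block flat on the upper end of the sanding pad with its length along the slope, press until the pad has sunk about half its travel (never to its bottom), and with that steady pressure draw the block down in one stroke until it meets the stop arm. Leave it lying flat on the pad against the latched arm, and do not disturb the other things on the bench.

Things in the scene. Friction and masses are not known exactly. Their poses are not given: they have to be found in the camera images.
- pad_top (a point): Centre of the stroke on the sanding pad's top face: red-brown abrasive on an aluminium plate, on a grey fixed stand whose slope rises away from the robot at 28 degrees (stand about 215 x 196 mm, top edge about 150 mm high). This frame: x up the slope, y across it to the left, z square out of the pad; the pad runs from x = -100 to +110 mm and y = -55 to +55 mm and sinks straight along -z under pressure (this point sinks with it).
- pad (a joint): How far the pad has sunk square to its face, m: 0 at rest to 0.008 at its bottom. A spring carries it: it begins to sink at about 2.5 N and then needs 1.3 N more per mm, about 8 N at half travel and 13 N at the bottom. The weight of the block alone does not sink it.
- stop_arm (a joint): Angle of the aluminium stop arm about its pivot, rad. The axis is square to the pad. 0 = folded, pointing up the slope along the left side of the pad; it grows as the arm swings over the pad towards the right; 1.571 = its end, lying across the foot of the slope. It stays where it is left. From about 1.47 it rides over a sprung brass catch (summit at about 1.52, about 3 N at the knob, 4 N to come back out) and snaps in behind it; seated above 1.545.
- pivot (a point): Point on the stop arm's pivot axis, at mid-height of the bar (10 mm above the pad's face at rest), at pad coordinates x = -105, y = +80 mm; z axis square out of the pad. The arm's bar is 165 mm long, 12 mm wide and spans 3 to 17 mm above the pad's face.
- knob (a point): Centre (half-way up) of the round red knob standing on the stop arm 150 mm from the pivot, square to the pad: 18 mm in diameter, free height 32 mm above the bar (from 17 to 49 mm above the pad's face; this point is 34 mm above it). It moves on an arc of 150 mm radius about the pivot, in a plane parallel to the pad. When seated it stands at pad coordinates x = -105, y = -70 mm.
- charcoal_mid (a point): Centre of the loose black charcoal block, 60 mm wide (its x axis), 100 mm long (its y axis), 28 mm thick (z); top and bottom alike. It starts lying flat on the bench, on the left or the right of the stand. Against the seated arm its centre is at pad coordinate x = -50 mm; at the upper end of the stroke it is at x = +35 to +55 mm.
- tin: Flat tin with a red-brown lid, 58 x 88 x 20 mm, loose bystander on the side opposite the block; origin at the centre of its underside. Leave it alone.
- hammer: Chasing hammer, 69 x 208 x 27 mm, loose bystander at the back left; origin at the centre of its underside. Leave it alone.
- jar: Small jar with a black lid, 44 mm across, 47 mm high, loose bystander at the back right; origin at the centre of its underside. Leave it alone.
- steel_block: Steel bench block, 60 x 60 x 18 mm, loose bystander far right; origin at the centre of its underside. Leave it alone.
- brush: Bench brush, 22 x 160 x 19 mm, loose bystander at the left; origin at the centre of its underside. Leave it alone.

How it is judged:
On the way, in this order (a step that is already met when the one before it is completed fails the run):
1. the stop arm is swung out and seated past its catch (value of joint stop_arm above 1.545 rad), for 0.2 s.
2. the block lies flat on the upper end of the pad, lengthwise, pressing it in (value of joint stop_arm above 1.545 rad and value of joint pad above 0.0015 m and angle between the z axis of charcoal_mid and the z axis of pad_top, either way round below 0.1 rad and z of charcoal_mid in the frame of pad_top below 0.0175 m and y of charcoal_mid in the frame of pad_top between -0.025 and 0.025 m and x of charcoal_mid in the frame of pad_top above 0.028 m and angle between the y axis of charcoal_mid and the x axis of pad_top, either way round below 0.25 rad), for 0.1 s.
3. still pressed, it passes above the middle (value of joint stop_arm above 1.545 rad and value of joint pad above 0.0015 m and angle between the z axis of charcoal_mid and the z axis of pad_top, either way round below 0.1 rad and z of charcoal_mid in the frame of pad_top below 0.0175 m and y of charcoal_mid in the frame of pad_top between -0.025 and 0.025 m and x of charcoal_mid in the frame of pad_top between 0 and 0.022 m), for 0.1 s.
4. still pressed, it passes below the middle (value of joint stop_arm above 1.545 rad and value of joint pad above 0.0015 m and angle between the z axis of charcoal_mid and the z axis of pad_top, either way round below 0.1 rad and z of charcoal_mid in the frame of pad_top below 0.0175 m and y of charcoal_mid in the frame of pad_top between -0.025 and 0.025 m and x of charcoal_mid in the frame of pad_top between -0.03 and -0.008 m), for 0.1 s.
5. still pressed, it reaches the stop arm (value of joint stop_arm above 1.545 rad and value of joint pad above 0.0015 m and angle between the z axis of charcoal_mid and the z axis of pad_top, either way round below 0.1 rad and z of charcoal_mid in the frame of pad_top below 0.0175 m and y of charcoal_mid in the frame of pad_top between -0.025 and 0.025 m and x of charcoal_mid in the frame of pad_top below -0.041 m), for 0.1 s.
At the end, for the whole second after the job is handed in: Arm still seated (above 1.545 rad); block flat on the pad (0.1 rad), within 25 mm of its centre line and 0.2 rad of lengthwise, lower end within about 9 mm of the arm, released, at rest; pad sprung back (sunk under 1.5 mm) (value of joint stop_arm above 1.545 rad and angle between the z axis of charcoal_mid and the z axis of pad_top, either way round below 0.1 rad and z of charcoal_mid in the frame of pad_top below 0.0175 m and y of charcoal_mid in the frame of pad_top between -0.025 and 0.025 m and x of charcoal_mid in the frame of pad_top between -0.056 and -0.041 m and angle between the y axis of charcoal_mid and the x axis of pad_top, either way round below 0.2 rad and linear speed of charcoal below 0.01 m/s and value of joint pad below 0.0015 m); the robot touches nothing.
It fails at once if the pad is pressed to its bottom (over 7.5 mm) (value of joint pad above 0.0075 m).
It fails at once if one of the other loose things (tin, hammer, jar, steel block, brush) is moved more than 30 mm (distance of any of tin, hammer, jar, steel_block, brush from where it was at the start of the episode above 0.03 m).
It also fails if it takes over 70 s, if anything falls off the work surface, if the arm or the gripper's body presses on something with over 40 N, if the wrist force passes 120 N, or if a joint passes its speed limit or range.

### The arm

A 6-joint arm with a two-finger parallel gripper is mounted at the origin on a cart in front of the work surface, level with it; the furniture and walls round the work are solid. World frame = base frame: x ahead of the robot, y to its left, z up, the work surface at z = 0. Lengths are in m, angles in rad, forces in N, time in s.
With the tool pointing down it reaches from about 0.375 to 0.975 m from the base axis. Payload 3.8 kg.
Tool frame: the origin (TCP) lies midway between the tips of the shut fingers; the grasp point (between the pads) lies 19 mm behind it; z points along the fingers, x is the direction in which the jaws open and shut, and the axes are right-handed (so a half turn about z gives the same grasp; the last joint's range is limited). The gripper opens to 88 mm and grips with 3 to 60 N. Pads are 18 mm wide; open, the fingers measure 123 mm over their backs; the gripper's body (75 mm by 187 mm) begins 45 mm behind the grasp point.
Start: joints at [-1.381, 0.264, 1.604, -0, 1.274, -0.037], TCP at [0.152, -0.658, 0.239] pointing down, gripper open.
Joint ranges: [-2.63, 2.63], [-0.94, 2.18], [0.31, 2.57], [-1.31, 4.45], [0, 2.66], [-2.55, 2.55]. Speed limits (rad/s): [2.57, 2.57, 3.14, 3.14, 3.14, 3.14].

### API

Orientations are given as a unit quaternion [w, x, y, z].
In Python, from rig import r, snapshot, job_done, models gives the robot as it stands.
- The arm moves only by the tool arm_command, never from a script. Its argument "plan" is a list of rows, each a list of 7 numbers: the shift along the world's x, y, z in units of 25 mm (1.0 is 25 mm), then the turn, a rotation vector about the world's x, y, z in units of 6 degrees (1.0 is 6 degrees), then the finger opening in mm, from 0 to 88.1. A call has 1 to 10 rows; each row is the pose to reach, as a shift and turn from the pose commanded when the call began; what a row does not reach only later rows make up. A row lasts 1/8 s, in which the tool goes at most 62.5 mm and 10.7 degrees, less where a joint would pass 70% of its speed; a pose out of reach is approached as far as the arm can. A call with a gripper value outside its range is refused whole. The fingers move at their own pace and stop on an object; "force" is the grip in N (left out, the last holds). Time passes only in rows, so rows that repeat a pose let the fingers close. It gives the time, the measured TCP pose, the force and the opening at its end, in the units of the state.
- r.read_state(): the state, without advancing time (a new reading comes with each control period).
- snapshot(name): name is "scene" or "top"; returns a dict with "img" (480x640x3 uint8, red, green, blue), "vfov" (degrees; the focal length in pixels is half the picture's height over the tangent of half this angle, whatever the lens; pixels are square), "cx", "cy" (the principal point, pixels), "R" (3x3) and "t" (3): a world point X has camera coordinates R X + t. Camera axes: x right, y down, z forward; pixel columns grow to the right and rows downward; lengths in m; the calibration is good to about 2 mm. A picture is of the moment at which its call begins. There is no depth.
- job_done(): hands the job in, once; it reports no verdict.
Trained networks look in a picture, given as the dict that the camera call returned (one of the last four; its "shot" number tells which), for a name from the list of things; names that differ only in an ending like _2 or _b are one class to them, and where a whole thing is asked for, a point or a joint stands for the part that bears it (a point fixed in the world has none). Each returns a list of dicts, best first, with "p" (0 to 1); they miss things now and then, are a little off and sometimes report something else, mostly with a low value. They report only what shows in the picture. A call takes as long as a camera call.
- models.cut_out(target, picture): "pixels" (480x640 bool, what is visible of it) and "rect" ([centre column, centre row, width, height] in pixels, round what is visible of it).
- models.place_of(target, picture): "pixel" ([column, row] in pixels: a listed point, or the origin of a listed thing).
The state is a dict: "time_s": time; "joint_positions": joint angles; "joint_velocities": joint speeds; "joint_torque": joint torques, N m; "tcp_pos": TCP position; "orientation": TCP orientation; "contact_force": force on the tool from outside, world axes, zero at the start; "moment": the same for the moment, N m; "grip_width": finger opening in m.
Only numpy, scipy, OpenCV 4.12 (cv2) and the standard library are available. Lean on these libraries where they do the work, as an engineer would, in place of code of your own. Each camera call takes 0.05 s, during which the arm holds its last target.

## Working session

There is one attempt and no reset: what is moved stays moved. The work goes in short steps, Python scripts to look and compute and a tool call to move; the robot and the scene stay as the last step left them, time stands still between calls to the robot, and variables do not carry over. Pictures are saved under pics/ and viewed, and the job is handed in when it is done.

Besides the shell and the picture viewer there is one more tool, called after "Call:" as name(argument=value, ...) on one line, values as JSON. arm_command: Moves the arm, as the interface text tells. Its arguments: {"type":"object","properties":{"plan":{"type":"array"},"force":{"type":"number"}},"required":["plan"]}

```bash
ls; mkdir -p pics; cat > h.py <<'E'
import numpy as np, cv2
from rig import r, snapshot, job_done, models
def save(s,n): cv2.imwrite('pics/'+n+'.png', s['img'][:,:,::-1])
E
python3 - <<'E'
from h import *
for c in ['scene','top']:
    s=snapshot(c); save(s,c+'0')
    f=240/np.tan(np.radians(s['vfov']/2)); C=-np.array(s['R']).T@np.array(s['t'])
    print(c,f,s['cx'],s['cy'],C,np.array(s['R'])[2],s.keys())
    for n in ['pad_top','pivot','knob','charcoal_mid','tin','hammer','jar','steel_block','brush']:
        p=models.place_of(n,s); print(n,[(np.round(q['pixel'],1),round(q['p'],2)) for q in p[:2]])
st=r.read_state(); print(st)
E
```

```text
pics
scene 516.5137313126486 313.7414110487566 241.8709515325955 [-0.10782457  0.85149856  1.1007132 ] [ 0.47957797 -0.57410768 -0.66363043] dict_keys(['img', 'vfov', 'cx', 'cy', 'R', 't', 'shot'])
pad_top [(array([318.7, 242. ]), 0.58)]
pivot [(array([322.6, 285.8]), 0.72)]
knob [(array([300.8, 233.3]), 0.61)]
charcoal_mid [(array([390. , 235.8]), 0.94), (array([348.4, 216.4]), 0.45)]
tin [(array([275.8, 349.1]), 0.6), (array([402.1, 209. ]), 0.34)]
hammer [(array([222.4, 320. ]), 0.86)]
jar [(array([348.6, 216. ]), 0.75), (array([315.5, 243.9]), 0.27)]
steel_block [(array([400.4, 208.6]), 0.59)]
brush [(array([202. , 377.1]), 0.59)]
top 597.760812688047 307.8565832116456 233.1506421362732 [ 0.11213069 -0.03120276  1.47334239] [ 0.31962767  0.01078824 -0.9474818 ] dict_keys(['img', 'vfov', 'cx', 'cy', 'R', 't', 'shot'])
pad_top [(array([313.2, 223.9]), 0.88), (array([470.9, 245. ]), 0.66)]
pivot [(array([275.1, 260.9]), 0.68)]
knob [(array([291.4, 205. ]), 0.75), (array([411.6, 270.5]), 0.53)]
charcoal_mid [(array([412.5, 269.1]), 0.89)]
tin [(array([187.6, 277.9]), 0.74)]
hammer [(array([183.8, 210.2]), 0.85)]
jar [(array([405.1, 207.9]), 0.79)]
steel_block []
brush [(array([127.1, 241.1]), 0.62)]
{'time_s': 1.0, 'joint_positions': array([-1.38086452e+00,  2.63876835e-01,  1.60401461e+00, -4.10321461e-05,
        1.27370689e+00, -3.68957222e-02]), 'joint_velocities': array([ 2.25369958e-04,  4.15137445e-04, -4.22206847e-05,  7.60123235e-04,
        4.53204202e-04,  4.43963375e-04]), 'joint_torque': array([-2.17336987e-03, -5.02081275e+01, -3.57271314e+01,  7.27425702e-02,
        1.84341066e-02, -1.68791837e-05]), 'tcp_pos': array([ 0.15178418, -0.65769767,  0.23871344]), 'orientation': array([ 1.30444292e-05,  7.82591579e-01, -6.22535477e-01, -1.49241526e-05]), 'contact_force': array([0.13680561, 0.35191658, 0.19011987]), 'moment': array([ 0.02612951, -0.01697239, -0.04794009]), 'grip_width': 0.08831366518994364}
```

View pics/scene0.png

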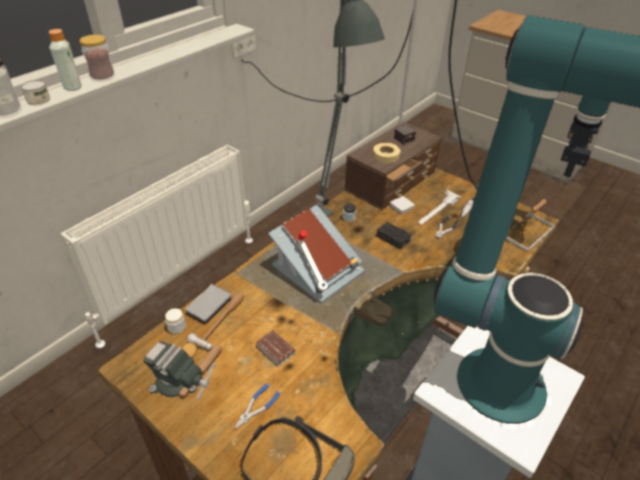

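View pics/top0.png

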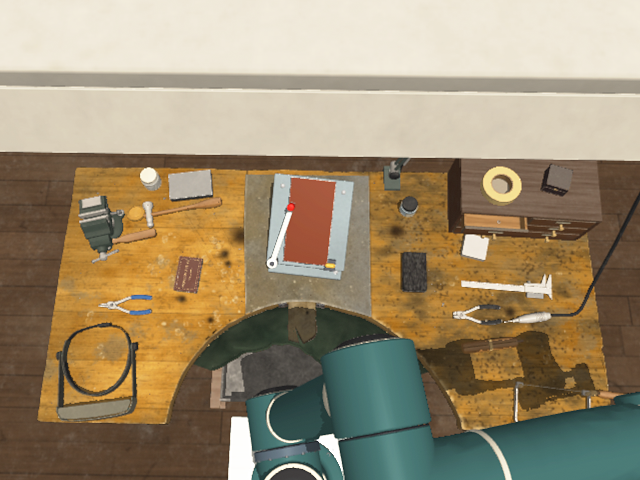

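```bash
python3 - <<'E'
from h import *
s=snapshot('top');im=s['img'][160:300,230:450];cv2.imwrite('pics/topc.png',cv2.resize(im,None,fx=3.6,fy=3.6,interpolation=cv2.INTER_CUBIC)[:,:,::-1])
q=snapshot('scene');im=q['img'][190:310,250:430];cv2.imwrite('pics/scc.png',cv2.resize(im,None,fx=4.4,fy=4.4,interpolation=cv2.INTER_CUBIC)[:,:,::-1])
for nm,s in (('top',s),('scene',q)):
    i=s['img'].astype(int); m=((i[:,:,0]>1.9*i[:,:,1])&(i[:,:,0]>70)&(i[:,:,0]<185)).astype(np.uint8)
    m[:, :260]=0;m[:,370:]=0
    m=cv2.morphologyEx(m,cv2.MORPH_OPEN,np.ones((3,3)))
    n,l,stt,c=cv2.connectedComponentsWithStats(m); k=1+np.argmax(stt[1:,4]); print(nm,stt[k])
    cs,_=cv2.findContours((l==k).astype(np.uint8),cv2.RETR_EXTERNAL,cv2.CHAIN_APPROX_NONE)
    h=cv2.convexHull(cs[0]); print(cv2.approxPolyDP(h,2.5,True)[:,0].tolist())
    for t in ['charcoal_mid','knob','pad']:
        o=models.cut_out(t,s)
        if o: 
            print(t,o[0]['p'],o[0]['rect'])
            if t=='charcoal_mid':
                cs,_=cv2.findContours(o[0]['pixels'].astype(np.uint8),cv2.RETR_EXTERNAL,cv2.CHAIN_APPROX_NONE)
                c=max(cs,key=len); print(cv2.approxPolyDP(cv2.convexHull(c),2,True)[:,0].tolist(), cv2.minAreaRect(c))
E
```

```text
top [ 285  192   47   72 2392]
[[291, 192], [331, 210], [324, 263], [285, 259]]
charcoal_mid 0.55 [414.2, 274.5, 30.1, 44.3]
[[405, 252], [424, 254], [426, 288], [423, 292], [402, 290], [402, 255]] ((414.0, 272.0), (40.0, 24.0), 90.0)
knob 0.66 [282.6, 236.2, 28.6, 66.7]
pad 0.95 [308.4, 221.9, 48.2, 91.0]
scene [ 297  212   51   65 1398]
[[307, 212], [347, 260], [328, 276], [297, 235], [298, 220]]
charcoal_mid 0.92 [390.9, 236.0, 35.0, 25.4]
[[378, 228], [389, 222], [408, 232], [410, 239], [398, 247], [376, 234]] ((393.4381103515625, 234.5435791015625), (33.390174865722656, 18.28670883178711), 28.300756454467773)
knob 0.77 [310.9, 261.3, 30.8, 59.2]
pad 0.87 [316.0, 244.7, 67.7, 68.7]
```

```bash
ls pics
```

```text
scc.png
scene0.png
top0.png
topc.png
```

View pics/topc.png

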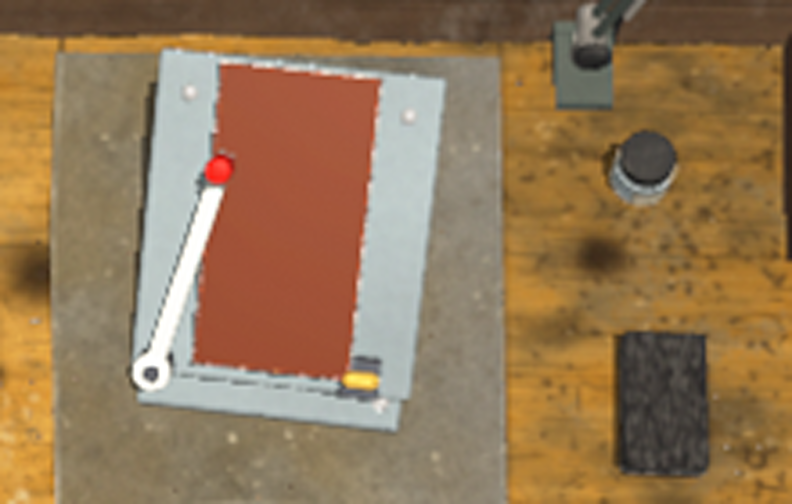

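View pics/scc.png

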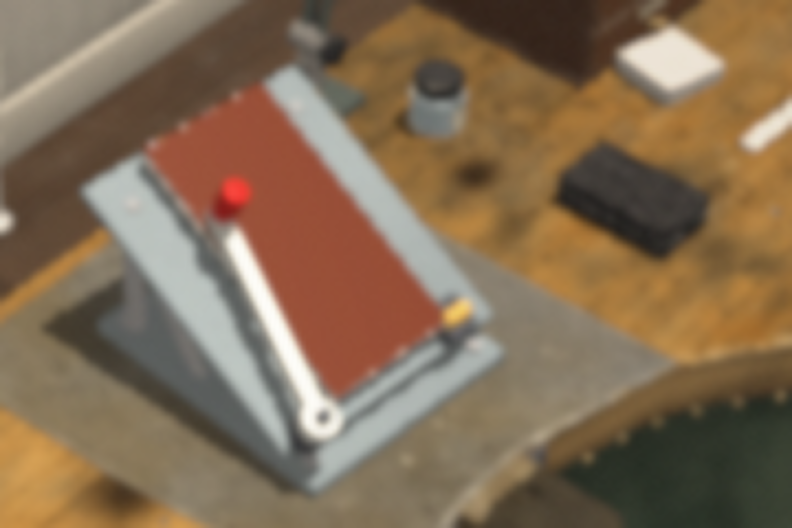

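```bash
cat > fit.py <<'E'
from h import *
from scipy.optimize import least_squares
def proj(s,X):
    f=240/np.tan(np.radians(s['vfov']/2)); c=np.atleast_2d(X)@np.array(s['R']).T+s['t']
    return np.c_[s['cx']+f*c[:,0]/c[:,2], s['cy']+f*c[:,1]/c[:,2]]
def Rp(yaw,b=np.radians(28)):
    ex=np.array([np.cos(b)*np.cos(yaw),np.cos(b)*np.sin(yaw),np.sin(b)])
    ey=np.array([-np.sin(yaw),np.cos(yaw),0]); return np.c_[ex,ey,np.cross(ex,ey)]
E
python3 - <<'E'
from fit import *
T=snapshot('top');S=snapshot('scene')
cv=lambda a,k,o:(np.array(a)+.5)/k-.5+o
t=cv([(217,65),(381,79),(350,378),(191,364),(220,169),(151,373)],3.6,[230,160])
s=cv([(148,151),(264,86),(440,322),(337,395),(235,187),(320,417)],4.4,[250,190])
def res(p,full=False,use=(1,1)):
    R=Rp(p[3]); o=p[:3]; a=p[4]
    P=[[.11,.055,0],[.11,-.055,0],[-.1,-.055,0],[-.1,.055,0],[-.105+.15*np.cos(a),.08-.15*np.sin(a),.047],[-.105,.08,.019]]
    W=o+np.array(P)@R.T
    e=np.r_[(proj(T,W)-t)*use[0],(proj(S,W)-s)*use[1]]
    return e if full else e.ravel()
for use in [(1,1),(1,.01)]:
    f=least_squares(res,[.55,0,.07,0,.2],loss='soft_l1',kwargs=dict(use=use)); print(use,f.x,np.degrees(f.x[3:]),f.cost); 
    print(np.round(res(f.x,True),1).tolist())
# charcoal: corners top face
hw=T
def ray(s,uv,z):
    ff=240/np.tan(np.radians(s['vfov']/2)); d=np.array([(uv[0]-s['cx'])/ff,(uv[1]-s['cy'])/ff,1])@np.array(s['R']); C=-np.array(s['R']).T@s['t']
    return C+d*(z-C[2])/d[2]
for uv in [(617,335),(706,335),(708,470),(620,470)]: print(ray(T,cv(uv,3.6,[230,160]),.028))
for uv in [(604,148),(706,203),(662,235),(562,180)]: print(ray(S,cv(uv,4.4,[250,190]),.028))
p=models.place_of('jar',T)[0]['pixel'];print('jar',ray(T,p,0))
p=models.place_of('tin',T)[0]['pixel'];print('tin',ray(T,p,0))
print('top-of-block pix, place',ray(T,models.place_of('charcoal_mid',T)[0]['pixel'],.014),ray(S,models.place_of('charcoal_mid',S)[0]['pixel'],.014))
E
```

```text
(1, 1) [ 0.602023   -0.01714638  0.09520685 -0.09873656  0.23793547] [-5.65718804 13.63269819] 7.987725448742599
[[0.7, -1.4], [0.4, -0.5], [-0.1, 1.1], [-0.1, 0.1], [-0.3, 0.7], [-0.0, 0.0], [-2.2, -0.1], [-1.0, -1.4], [2.4, -0.4], [-0.6, 1.6], [0.3, 1.3], [0.4, -0.1]]
(1, 0.01) [ 0.6072312  -0.01637542  0.08064097 -0.09157671  0.23987118] [-5.24695902 13.74360642] 1.1797594520936843
[[0.4, -0.8], [-0.4, -0.3], [-0.3, 0.5], [0.2, -0.2], [-0.3, 1.1], [0.4, -0.2], [-3.6, 3.3], [-2.8, 1.9], [0.6, 2.3], [-2.1, 4.4], [-1.1, 4.6], [-1.0, 2.8]]
[ 0.55132678 -0.25058358  0.028     ]
[ 0.55230059 -0.31285103  0.028     ]
[ 0.45556804 -0.3098054   0.028     ]
[ 0.4546025  -0.24949907  0.028     ]
[ 0.5457711  -0.30272435  0.028     ]
[ 0.45456979 -0.29909005  0.028     ]
[ 0.45950257 -0.24890777  0.028     ]
[ 0.54822335 -0.2520618   0.028     ]
jar [ 0.68483594 -0.27356399  0.        ]
tin [0.48892543 0.2895595  0.        ]Traceback (most recent call last):
  File "<stdin>", line 24, in <module>
IndexError: list index out of range
```

```bash
cat >> fit.py <<'E'
from scipy.spatial.transform import Rotation as Ro
O=np.array([.602,-.0172,.0952]); YAW=-.0985; RP=Rp(YAW)
def world(p): return O+RP@np.array(p)
def knobpad(a,z): return [-.105+.15*np.cos(a),.08-.15*np.sin(a),z]
def Rtool(xpad): # tool x dir in pad xy
    x=RP@np.array([xpad[0],xpad[1],0]); z=-RP[:,2]; return Ro.from_matrix(np.c_[x,np.cross(z,x),z])
def cur():
    st=r.read_state(); q=st['orientation']; return st['tcp_pos'],Ro.from_quat([q[1],q[2],q[3],q[0]]),st
def rel(p,R,base=None):
    p0,R0=(base or cur()[:2]); return np.round(np.r_[(np.array(p)-p0)/.025,np.degrees((R*R0.inv()).as_rotvec())/6],2)
E
python3 - <<'E'
from fit import *
a=.238; R=Rtool([np.sin(a),np.cos(a)]); p=world(knobpad(a,.12)); print(p,world(knobpad(a,.024)))
v=rel(p,R); print(v, np.linalg.norm(v[3:])*6)
E
```

```text
[0.58615083 0.0292197  0.22029487] [0.63100164 0.02478756 0.1355319 ]
[17.38 27.48 -0.74 -6.12 -1.13 23.99] 148.70457424033734
```

Call:
arm_command(plan=[[1, 1.6, 1.5, -0.36, -0.07, 1.4, 88], [2, 3.2, 2, -0.73, -0.14, 2.8, 88], [3, 4.8, 2, -1.1, -0.2, 4.3, 80], [4.1, 6.5, 2, -1.45, -0.27, 5.7, 60], [5.2, 8.2, 2, -1.8, -0.34, 7.1, 40], [6.3, 9.9, 2, -2.2, -0.4, 8.5, 40], [7.4, 11.6, 2, -2.5, -0.47, 9.9, 40], [8.5, 13.4, 2, -2.9, -0.54, 11.3, 40], [9.6, 15.2, 2, -3.25, -0.6, 12.7, 40], [10.7, 17, 2, -3.6, -0.67, 14.1, 40]])

```text
time_s: 2.95
tcp_pos: [0.4198, -0.2311, 0.2892]
orientation: [0.114, 0.982, 0.076, 0.132]
contact_force: [1.4, 0.1, -0.6]
grip_width: 0.0398
```

```bash
cat > k1.py <<'E'
from fit import *
a=.238; R=Rtool([np.sin(a),np.cos(a)]); p=world(knobpad(a,.12)); v=rel(p,R); print(v, np.linalg.norm(v[3:])*6, cur()[2]['joint_positions'],cur()[2]['contact_force'])
E
python3 k1.py
```

```text
[ 6.65 10.41 -2.76 -2.52 -0.45  9.84] 61.005130931750315 [-0.52879046 -0.38232845  2.16087137 -0.04389666  1.01416044 -0.66580692] [ 1.41603421  0.0911759  -0.60981817]
```

Call:
arm_command(plan=[[1.1, 1.7, 0, -0.4, -0.07, 1.6, 36], [2.2, 3.4, 0, -0.8, -0.14, 3.2, 36], [3.3, 5.1, 0, -1.2, -0.21, 4.8, 36], [4.4, 6.9, -0.5, -1.6, -0.28, 6.4, 36], [5.5, 8.6, -1.2, -2.1, -0.36, 8.1, 36], [6.65, 10.4, -2, -2.52, -0.45, 9.84, 36], [6.65, 10.4, -2.76, -2.52, -0.45, 9.84, 36], [6.65, 10.4, -2.76, -2.52, -0.45, 9.84, 36]])

```text
time_s: 3.95
tcp_pos: [0.584, 0.0278, 0.2172]
orientation: [0.158, 0.793, 0.56, 0.18]
contact_force: [0.2, -0.3, 0.3]
grip_width: 0.0358
```

```bash
cat > k2.py <<'E'
from fit import *
a=.238; R=Rtool([np.sin(a),np.cos(a)])
for z in (.08,.024): print(rel(world(knobpad(a,z)),R))
print(cur()[2]['joint_positions'],cur()[2]['contact_force'])
for c in ('top','scene'):
    s=snapshot(c); save(s,c+'1')
    u=proj(s,cur()[0])[0]; print(u); x,y=int(u[0]),int(u[1])
    x0=max(0,x-90);y0=max(0,y-70); cv2.imwrite('pics/c1'+c+'.png',cv2.resize(s['img'][y0:y0+140,x0:x0+180],None,fx=4,fy=4,interpolation=cv2.INTER_CUBIC)[:,:,::-1])
E
python3 k2.py
```

```text
[ 0.83 -0.02 -1.29  0.   -0.05  0.04]
[ 1.88 -0.12 -3.27  0.   -0.05  0.04]
[ 0.04513813 -0.16739326  2.16969853 -0.11235792  0.66393682 -1.11314383] [ 0.19033052 -0.26071531  0.33392621]
[288.47886356 211.89448314]
[312.61651219 220.99678609]
```

View pics/c1top.png

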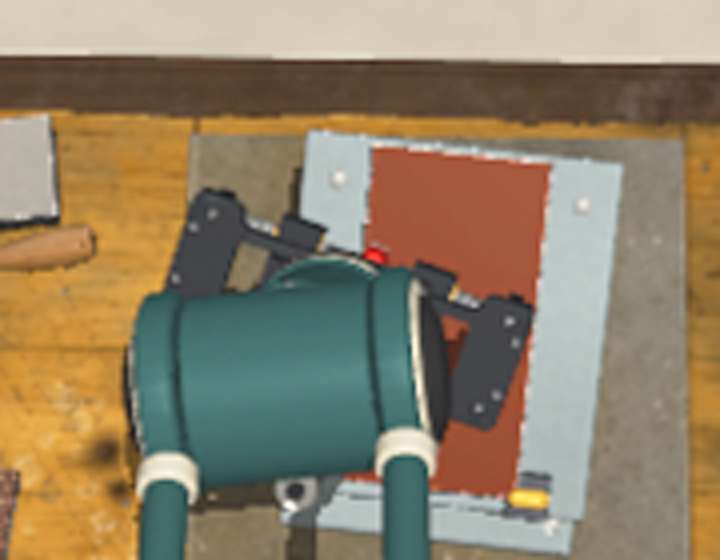

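View pics/c1scene.png

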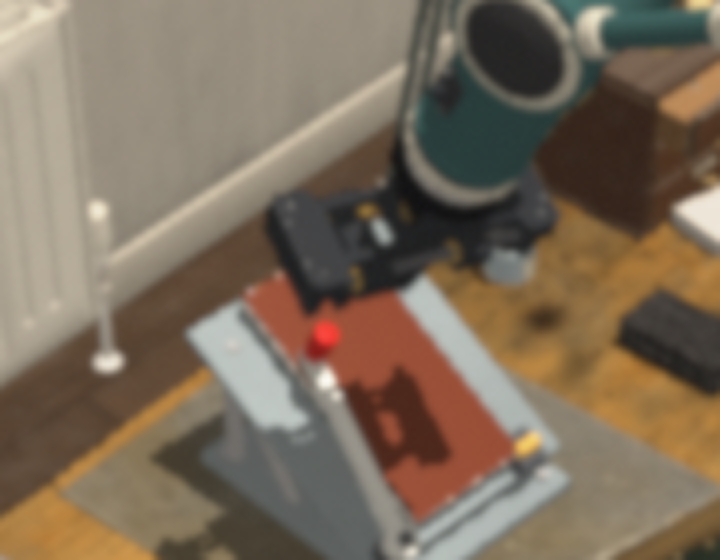

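Call:
arm_command(plan=[[0.4, 0, -0.6, 0, -0.05, 0.04, 36], [0.83, -0.02, -1.29, 0, -0.05, 0.04, 36], [1.2, -0.06, -1.95, 0, -0.05, 0.04, 36], [1.5, -0.1, -2.6, 0, -0.05, 0.04, 36], [1.75, -0.12, -3.0, 0, -0.05, 0.04, 36], [1.75, -0.12, -3.0, 0, -0.05, 0.04, 36]])

```text
time_s: 4.8
tcp_pos: [0.6291, 0.024, 0.1439]
orientation: [0.16, 0.791, 0.561, 0.184]
contact_force: [0.1, 0.4, -1.1]
grip_width: 0.0358
```

```bash
cat > k3.py <<'E'
from fit import *
p,R,st=cur(); print('pad coords',RP.T@(p-O)*1000,st['contact_force'],st['grip_width'],st['joint_positions'])
for c in ('top','scene'):
    s=snapshot(c)
    u=proj(s,p)[0]; print(u); x,y=int(u[0]),int(u[1])
    x0=max(0,x-90);y0=max(0,y-70); cv2.imwrite('pics/c2'+c+'.png',cv2.resize(s['img'][y0:y0+140,x0:x0+180],None,fx=4,fy=4,interpolation=cv2.INTER_CUBIC)[:,:,::-1])
E
python3 k3.py
```

```text
pad coords [43.15205396 43.65136519 32.25367518] [ 0.1469491   0.39270056 -1.08642775] 0.03584282986477955 [ 0.03194791  0.00619538  2.16247379 -0.13202842  0.48860033 -1.09936508]
[291.56265115 205.67393789]
[301.4374369  234.93127952]
```

View pics/c2scene.png

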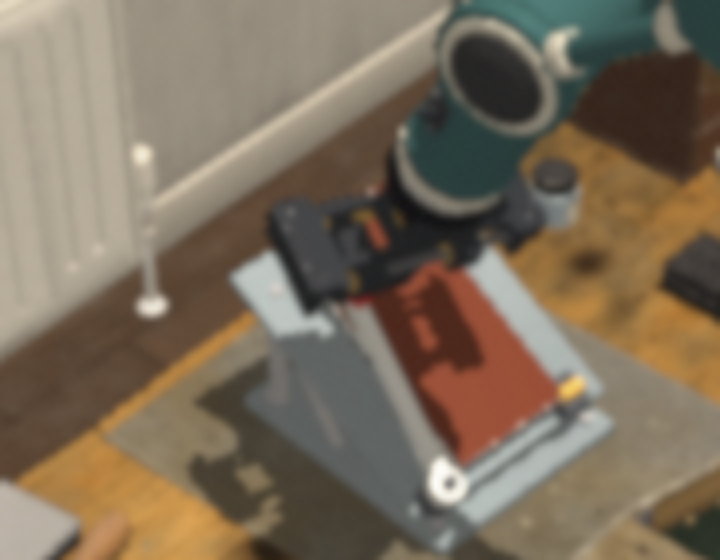

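Call:
arm_command(plan=[[0.12, 0, -0.2, 0, 0, 0, 36], [0.12, 0, -0.2, 0, 0, 0, 25], [0.12, 0, -0.2, 0, 0, 0, 15], [0.12, 0, -0.2, 0, 0, 0, 10], [0.12, 0, -0.2, 0, 0, 0, 10]], force=10)

```text
time_s: 5.52
tcp_pos: [0.6323, 0.0244, 0.1398]
orientation: [0.16, 0.791, 0.561, 0.184]
contact_force: [-0.5, 0.1, -0.2]
grip_width: 0.0173
```

```bash
python3 - <<'E'
from fit import *
p,R,st=cur(); c=RP.T@(p-O); print('pad coords',c*1000,st['contact_force'],st['grip_width'])
a0=np.arctan2(.08-c[1],c[0]+.105); print('angle',a0,'radius',np.hypot(.08-c[1],c[0]+.105))
R0=Rtool([np.sin(.238),np.cos(.238)])
for da in np.linspace(0.067,1.333,20):
    a=a0+da if False else .238+da
    d=RP@(np.array(knobpad(a,0))-np.array(knobpad(.238,0)))
    print(np.round(np.r_[d/.025,-np.degrees(da)*RP[:,2]/6],2).tolist(), round(a,3))
E
```

```text
pad coords [43.96699056 44.33690491 27.16464329] [-0.46775341  0.05580314 -0.16313216] 0.017293918219129834
angle 0.23498010531092936 radius 0.15317643626674737
[-0.13, -0.38, -0.05, 0.3, -0.03, -0.56] 0.305
[-0.29, -0.74, -0.11, 0.6, -0.06, -1.13] 0.372
[-0.46, -1.09, -0.19, 0.89, -0.09, -1.69] 0.438
[-0.66, -1.43, -0.27, 1.19, -0.12, -2.25] 0.505
[-0.87, -1.75, -0.37, 1.49, -0.15, -2.81] 0.572
[-1.1, -2.06, -0.47, 1.79, -0.18, -3.37] 0.638
[-1.35, -2.35, -0.59, 2.08, -0.21, -3.94] 0.705
[-1.62, -2.62, -0.72, 2.38, -0.24, -4.5] 0.771
[-1.9, -2.87, -0.85, 2.68, -0.26, -5.06] 0.838
[-2.19, -3.1, -1.0, 2.97, -0.29, -5.62] 0.905
[-2.5, -3.31, -1.15, 3.27, -0.32, -6.18] 0.971
[-2.81, -3.49, -1.31, 3.57, -0.35, -6.74] 1.038
[-3.14, -3.65, -1.47, 3.87, -0.38, -7.31] 1.105
[-3.48, -3.79, -1.64, 4.16, -0.41, -7.87] 1.171
[-3.82, -3.9, -1.82, 4.46, -0.44, -8.43] 1.238
[-4.17, -3.98, -2.0, 4.76, -0.47, -8.99] 1.304
[-4.52, -4.04, -2.18, 5.06, -0.5, -9.55] 1.371
[-4.87, -4.07, -2.36, 5.35, -0.53, -10.12] 1.438
[-5.22, -4.08, -2.55, 5.65, -0.56, -10.68] 1.504
[-5.58, -4.06, -2.74, 5.95, -0.59, -11.24] 1.571
```

Call:
arm_command(plan=[[-0.13, -0.38, -0.05, 0.3, -0.03, -0.56, 10], [-0.29, -0.74, -0.11, 0.6, -0.06, -1.13, 10], [-0.46, -1.09, -0.19, 0.89, -0.09, -1.69, 10], [-0.66, -1.43, -0.27, 1.19, -0.12, -2.25, 10], [-0.87, -1.75, -0.37, 1.49, -0.15, -2.81, 10], [-1.1, -2.06, -0.47, 1.79, -0.18, -3.37, 10], [-1.35, -2.35, -0.59, 2.08, -0.21, -3.94, 10], [-1.62, -2.62, -0.72, 2.38, -0.24, -4.5, 10], [-1.9, -2.87, -0.85, 2.68, -0.26, -5.06, 10], [-1.9, -2.87, -0.85, 2.68, -0.26, -5.06, 10]])

```text
time_s: 6.78
tcp_pos: [0.5844, -0.0482, 0.1184]
orientation: [0.099, 0.922, 0.301, 0.222]
contact_force: [0.1, -2.9, 0.5]
grip_width: 0.0174
```

```bash
cat > k4.py <<'E'
from fit import *
import sys
p,R,st=cur(); c=RP.T@(p-O); print('pad coords',c*1000,'F pad',RP.T@st['contact_force'],st['grip_width'],st['joint_positions'])
print('angle',np.arctan2(.08-c[1],c[0]+.105),'radius',np.hypot(.08-c[1],c[0]+.105))
s=snapshot('scene');im=s['img'][180:320,240:420];cv2.imwrite('pics/%s.png'%sys.argv[1],cv2.resize(im,None,fx=4,fy=4,interpolation=cv2.INTER_CUBIC)[:,:,::-1])
E
python3 k4.py c3
```

```text
pad coords [ -1.84291223 -32.6121347   27.26574114] F pad [ 0.58353963 -2.90212347  0.23782816] 0.017418679266221676 [-0.13266774 -0.04688455  2.27018469  0.03264348  0.4267748  -0.78934584]
angle 0.8291903312713227 radius 0.15271829503909332
```

View pics/c3.png

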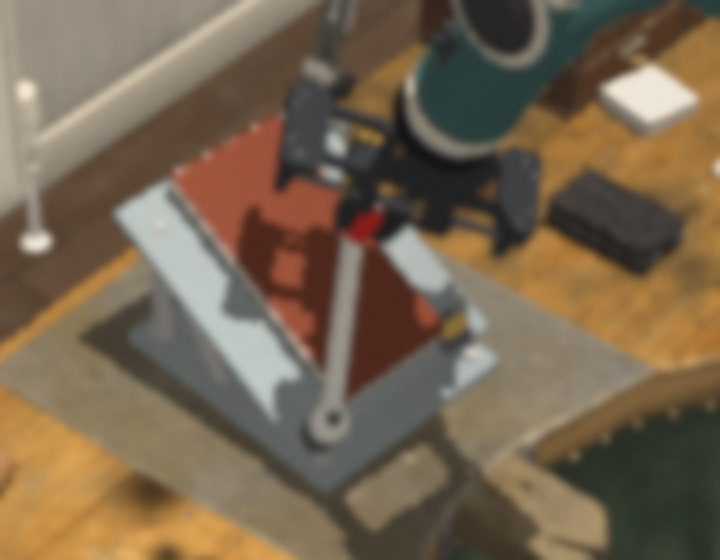

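Call:
arm_command(plan=[[-0.29, -0.23, -0.15, 0.29, -0.03, -0.56, 10], [-0.6, -0.44, -0.3, 0.59, -0.06, -1.12, 10], [-0.91, -0.62, -0.46, 0.89, -0.09, -1.68, 10], [-1.24, -0.78, -0.62, 1.19, -0.12, -2.25, 10], [-1.58, -0.92, -0.79, 1.48, -0.15, -2.81, 10], [-1.92, -1.03, -0.97, 1.78, -0.18, -3.37, 10], [-2.27, -1.11, -1.15, 2.08, -0.21, -3.93, 10], [-2.62, -1.17, -1.33, 2.38, -0.24, -4.49, 10], [-2.97, -1.2, -1.51, 2.67, -0.27, -5.06, 10], [-2.97, -1.2, -1.51, 2.67, -0.27, -5.06, 10]])

```text
time_s: 8.07
tcp_pos: [0.5102, -0.0788, 0.0808]
orientation: [0.031, 0.97, 0.014, 0.242]
contact_force: [-1.4, -10.2, 1.5]
grip_width: 0.0174
```

```bash
python3 k4.py c4
```

```text
pad coords [-82.1208597  -70.37742329  27.31822034] F pad [  0.34354717 -10.25093039   1.55925035] 0.017418447750468892 [-0.24238155 -0.12914339  2.43040977  0.17745568  0.35726255 -0.42232389]
angle 1.419809455638199 radius 0.15210793698962868
```

Call:
arm_command(plan=[[-0.17, -0.08, -0.09, 0.15, -0.01, -0.28, 10], [-0.35, -0.1, -0.19, 0.3, -0.03, -0.56, 10], [-0.53, -0.1, -0.28, 0.45, -0.04, -0.84, 10], [-0.71, -0.1, -0.38, 0.6, -0.06, -1.12, 10], [-0.78, -0.1, -0.42, 0.6, -0.06, -1.12, 10], [-0.78, -0.1, -0.42, 0.6, -0.06, -1.12, 10]])

```text
time_s: 8.88
tcp_pos: [0.4897, -0.0789, 0.0695]
orientation: [0.012, 0.969, -0.05, 0.241]
contact_force: [-4.2, 5.3, 7.7]
grip_width: 0.0175
```

```bash
python3 k4.py c5
```

```text
pad coords [-105.34985124  -72.4277457    26.91370933] F pad [-0.50742837  4.88416674  8.99244333] 0.017523057173239105 [-0.26061929 -0.14964769  2.4728837   0.22056852  0.34349283 -0.34775251]
angle 1.5730915167276964 radius 0.15242814718790887
```

View pics/c5.png

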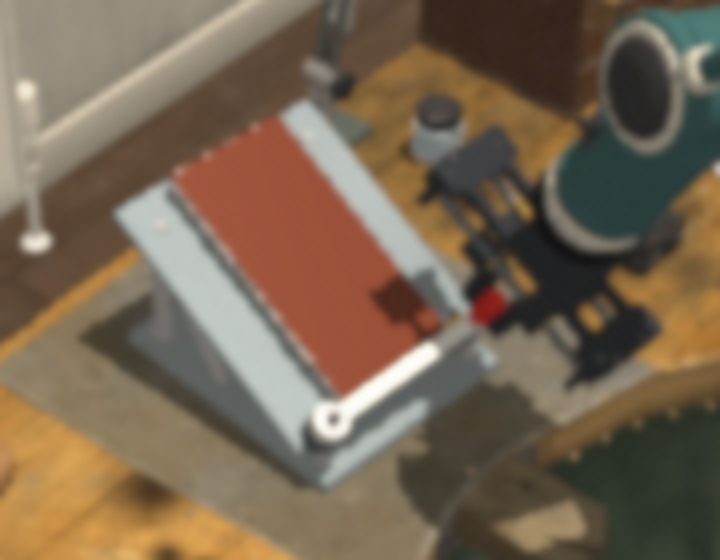

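Call:
arm_command(plan=[[-0.07, 0.03, -0.04, 0, 0, 0, 10], [-0.14, 0.03, -0.08, 0, 0, 0, 10], [-0.14, 0.03, -0.08, 0, 0, 0, 10]])

```text
time_s: 9.3
tcp_pos: [0.4894, -0.079, 0.0698]
orientation: [0.013, 0.968, -0.05, 0.244]
contact_force: [6.3, 4.6, 1.4]
grip_width: 0.0179
```

```bash
python3 k4.py c6
```

```text
pad coords [-105.47927403  -72.58421232   27.28441918] F pad [ 5.74830212  5.2190396  -1.4900356 ] 0.017906944498735554 [-0.26076717 -0.1532282   2.47773244  0.22448784  0.33556719 -0.35193457]
angle 1.5739373624351551 radius 0.1525849650244958
```

Call:
arm_command(plan=[[-0.05, 0.03, 0, 0, 0, 0, 40], [-0.05, 0.03, 0, 0, 0, 0, 40], [-0.2, 0.04, 0.35, 0, 0, 0, 40], [-0.35, 0.06, 0.7, 0, 0, 0, 40], [-0.55, 0.08, 1.1, 0, 0, 0, 40], [-0.6, 0.08, 1.6, 0, 0, 0, 40], [-0.5, 0.08, 3, 0, 0, 0, 40], [-0.5, 0.08, 4.5, 0, 0, 0, 60], [-0.5, 0.08, 6, 0, 0, 0, 88], [-0.5, 0.08, 6, 0, 0, 0, 88]])

```text
time_s: 10.6
tcp_pos: [0.4777, -0.078, 0.224]
orientation: [0.015, 0.968, -0.049, 0.247]
contact_force: [0.2, -0.0, 0.4]
grip_width: 0.0679
```

```bash
python3 k4.py c7; python3 - <<'E'
from fit import *
s=snapshot('top');save(s,'top2');im=s['img'][160:300,230:450];cv2.imwrite('pics/topc2.png',cv2.resize(im,None,fx=3.6,fy=3.6,interpolation=cv2.INTER_CUBIC)[:,:,::-1])
E
```

```text
pad coords [-43.46682407 -72.75602601 169.03227228] F pad [ 0.38330981 -0.01254844  0.28570906] 0.06788346400522263 [-0.2660654  -0.42464618  2.34566252  0.11233446  0.7294107  -0.23015719]
angle 1.187861318068905 radius 0.16468374304457906
```

View pics/c7.png

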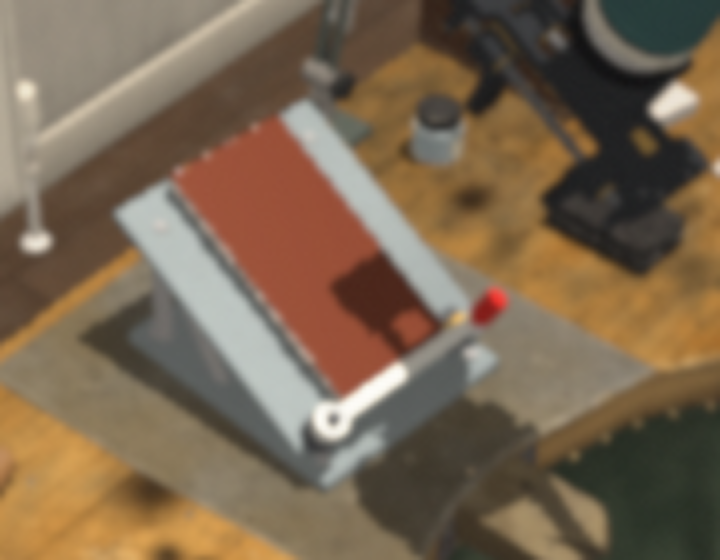

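View pics/topc2.png

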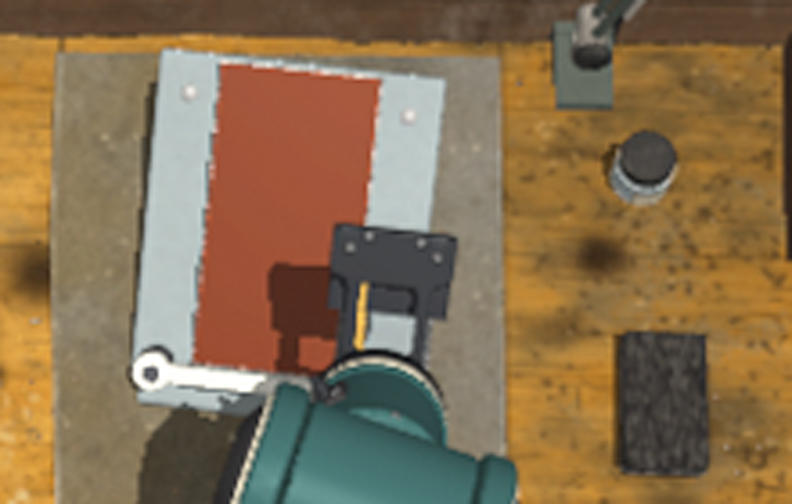

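```bash
cat > b1.py <<'E'
from fit import *
yb=np.radians(-1.5)
x=np.array([np.sin(yb),-np.cos(yb),0]); z=np.array([0,0,-1.]); R=Ro.from_matrix(np.c_[x,np.cross(z,x),z])
for h in (.15,.06,.008): v=rel([.503,-.280,h],R); print(v,np.linalg.norm(v[3:])*6)
print(cur()[2]['joint_positions'],cur()[2]['contact_force'])
E
python3 b1.py
```

```text
[  1.12  -8.11  -2.75   3.88   3.38 -13.97] 89.32541183784154
[  1.12  -8.11  -6.35   3.88   3.38 -13.97] 89.32541183784154
[  1.12  -8.11  -8.43   3.88   3.38 -13.97] 89.32541183784154
[-0.2660362  -0.42163328  2.35124782  0.11248531  0.72938872 -0.23050364] [-1.27628943  0.61077999 -1.32170189]
```

Call:
arm_command(plan=[[0.1, -0.9, 0, 0.38, 0.34, -1.4, 88], [0.2, -1.8, 0, 0.77, 0.68, -2.8, 88], [0.3, -2.7, 0, 1.16, 1.01, -4.2, 88], [0.45, -3.6, 0, 1.55, 1.35, -5.6, 88], [0.6, -4.5, -0.4, 1.94, 1.69, -7, 88], [0.75, -5.4, -0.8, 2.33, 2.03, -8.4, 88], [0.9, -6.3, -1.3, 2.7, 2.36, -9.8, 88], [1.05, -7.2, -1.8, 3.1, 2.7, -11.2, 88], [1.12, -8.11, -2.3, 3.5, 3.04, -12.6, 88], [1.12, -8.11, -2.75, 3.88, 3.38, -13.97, 88]])

```text
time_s: 11.95
tcp_pos: [0.5017, -0.2805, 0.1465]
orientation: [-0.0, -0.696, 0.718, 0.003]
contact_force: [-0.1, -0.2, -0.8]
grip_width: 0.0882
```

```bash
python3 b1.py; python3 - <<'E'
from fit import *
for c in ('top','scene'):
    s=snapshot(c)
    u=proj(s,[.503,-.28,.014])[0]; print(u); x,y=int(u[0]),int(u[1])
    x0=max(0,x-90);y0=max(0,y-70); cv2.imwrite('pics/d1'+c+'.png',cv2.resize(s['img'][y0:y0+140,x0:x0+180],None,fx=4,fy=4,interpolation=cv2.INTER_CUBIC)[:,:,::-1])
E
```

```text
[ 0.05  0.02  0.14 -0.04 -0.04  0.06] 0.4947726750741193
[ 0.05  0.02 -3.46 -0.04 -0.04  0.06] 0.4947726750741193
[ 0.05  0.02 -5.54 -0.04 -0.04  0.06] 0.4947726750741193
[-5.53657162e-01  1.55037413e-01  1.91210818e+00  9.56337413e-04
  1.08045578e+00  1.04868630e+00] [-0.11048224 -0.15072213 -0.83617164]
[412.56327193 272.86120452]
[393.48362535 235.53383386]
```

View pics/d1scene.png

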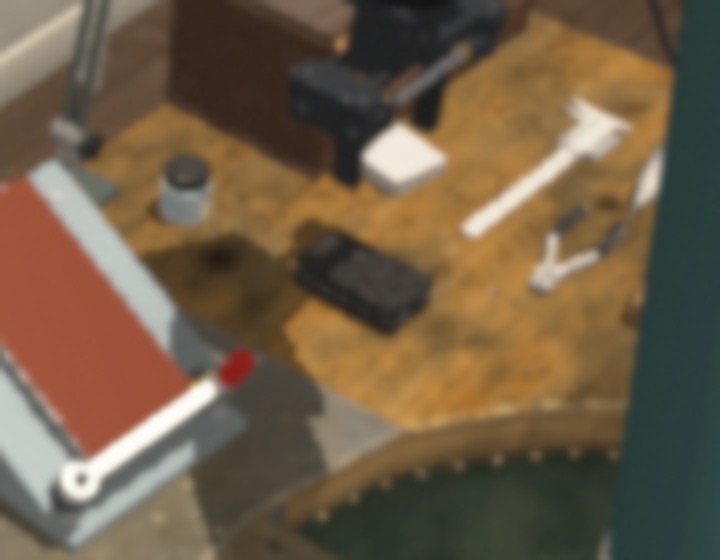

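View pics/d1top.png

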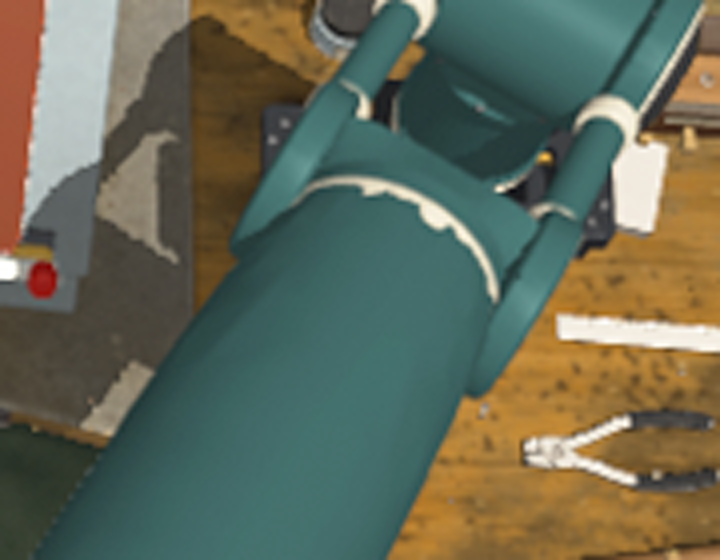

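Call:
arm_command(plan=[[0.05, 0.02, -1.5, 0, 0, 0, 88], [0.05, 0.02, -3, 0, 0, 0, 88], [0.05, 0.02, -4.2, 0, 0, 0, 88], [0.05, 0.02, -5.0, 0, 0, 0, 88], [0.05, 0.02, -5.45, 0, 0, 0, 88], [0.05, 0.02, -5.45, 0, 0, 0, 88]])

```text
time_s: 12.8
tcp_pos: [0.5039, -0.2791, 0.0128]
orientation: [0.0, -0.698, 0.716, 0.001]
contact_force: [-0.8, 0.1, 0.4]
grip_width: 0.0879
```

```bash
python3 b1.py; python3 - <<'E'
from fit import *
for c in ['scene']:
    s=snapshot(c)
    u=proj(s,[.503,-.28,.014])[0]; print(u); x,y=int(u[0]),int(u[1])
    x0=max(0,x-60);y0=max(0,y-50); cv2.imwrite('pics/d2'+c+'.png',cv2.resize(s['img'][y0:y0+100,x0:x0+120],None,fx=6,fy=6,interpolation=cv2.INTER_CUBIC)[:,:,::-1])
E
```

```text
[-0.04 -0.03  5.49 -0.01 -0.01 -0.01] 0.10392304845413264
[-0.04 -0.03  1.89 -0.01 -0.01 -0.01] 0.10392304845413264
[-0.04 -0.03 -0.19 -0.01 -0.01 -0.01] 0.10392304845413264
[-5.49528316e-01  3.19265391e-01  1.99652842e+00  9.72527925e-04
  8.27077263e-01  1.04563872e+00] [-0.7808796   0.08390148  0.38966971]
[393.48362535 235.53383386]
```

View pics/d2scene.png

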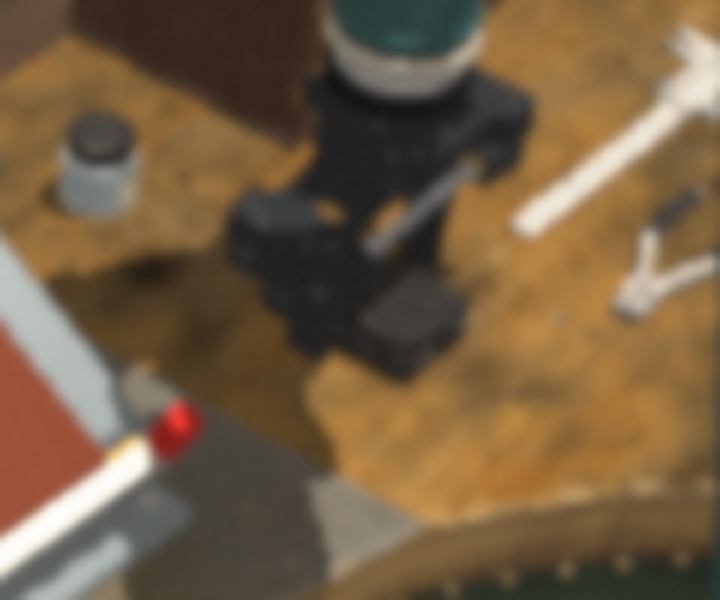

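Call:
arm_command(plan=[[0, -0.02, -0.15, 0, 0, 0, 75], [0, -0.02, -0.15, 0, 0, 0, 60], [0, -0.02, -0.15, 0, 0, 0, 50], [0, -0.02, -0.15, 0, 0, 0, 50], [0, -0.02, -0.15, 0, 0, 0, 50], [0, -0.02, -0.15, 0, 0, 0, 50]], force=35)

```text
time_s: 13.6
tcp_pos: [0.5047, -0.2804, 0.01]
orientation: [0.0, -0.698, 0.716, -0.0]
contact_force: [-0.5, -1.4, 3.0]
grip_width: 0.0579
```

```bash
python3 b1.py; python3 -c "
from fit import *
print(cur())"
```

```text
[-0.07  0.01  5.6  -0.    0.01 -0.  ] 0.06
[-0.07  0.01  2.   -0.    0.01 -0.  ] 0.06
[-0.07  0.01 -0.08 -0.    0.01 -0.  ] 0.06
[-5.50568296e-01  3.24231109e-01  1.99632577e+00  7.86467488e-04
  8.20367450e-01  1.04542438e+00] [-0.45671722 -1.38956105  2.99142034]
(array([ 0.5046609 , -0.28035774,  0.00997961]), Rotation.from_matrix(array([[-2.57295821e-02, -9.99668560e-01,  8.70631531e-04],
                            [-9.99668926e-01,  2.57297139e-02,  1.40490401e-04],
                            [-1.62844937e-04, -8.66728528e-04, -9.99999611e-01]])), {'time_s': 13.6, 'joint_positions': array([-5.50568296e-01,  3.24231109e-01,  1.99632577e+00,  7.86467488e-04,
        8.20367450e-01,  1.04542438e+00]), 'joint_velocities': array([-0.00173206, -0.0013614 , -0.00201041,  0.00144122, -0.00120366,
       -0.00141673]), 'joint_torque': array([ 7.23935757e-01, -4.29665601e+01, -2.58936095e+01,  3.78691312e-01,
       -5.14581800e-02,  7.48363120e-03]), 'tcp_pos': array([ 0.5046609 , -0.28035774,  0.00997961]), 'orientation': array([ 3.60777285e-04, -6.97950628e-01,  7.16145744e-01, -2.53523160e-04]), 'contact_force': array([-0.45671722, -1.38956105,  2.99142034]), 'moment': array([-0.1684625 ,  0.14331165,  0.03713653]), 'grip_width': 0.057869717902468414})
```

```bash
cat > b2.py <<'E'
from fit import *
R=Rtool([0,-1])
for x,h in ((.048,.08),(.048,.03),(.048,.012)): v=rel(world([x,0,h]),R); print(v,np.linalg.norm(v[3:])*6)
p,Rc,st=cur(); print('pad',RP.T@(p-O)*1000,'F',RP.T@st['contact_force'],'Fw',st['contact_force'],st['grip_width'],st['joint_positions'],'t',st['time_s'])
E
python3 b2.py
```

```text
[ 4.09 10.51  7.14 -0.29 -4.65 -0.68] 28.250380528410588
[ 5.02 10.41  5.37 -0.29 -4.65 -0.68] 28.250380528410588
[ 5.36 10.38  4.73 -0.29 -4.65 -0.68] 28.250380528410588
pad [-102.68734719 -271.45456985  -41.91822609] F [ 1.12373935 -1.4277395   2.79049028] Fw [-0.45671722 -1.38956105  2.99142034] 0.057869717902468414 [-5.50568296e-01  3.24231109e-01  1.99632577e+00  7.86467488e-04
  8.20367450e-01  1.04542438e+00] t 13.6
```

Call:
arm_command(plan=[[0, 0, 0.5, 0, 0, 0, 50], [0, 0, 1.5, 0, 0, 0, 50], [0, 0, 3, 0, 0, 0, 50], [0, 0, 5, 0, 0, 0, 50], [0, 0, 7, 0, 0, 0, 50], [0, 0, 8.5, 0, 0, 0, 50], [0, 0, 8.5, 0, 0, 0, 50], [0, 0, 8.5, 0, 0, 0, 50]])

```text
time_s: 14.6
tcp_pos: [0.5034, -0.2793, 0.2206]
orientation: [0.0, -0.698, 0.716, 0.001]
contact_force: [0.2, -0.2, -1.3]
grip_width: 0.0579
```

```bash
python3 b2.py
```

```text
[ 4.14 10.46 -1.29 -0.31 -4.67 -0.69] 28.385200369206483
[ 5.07 10.37 -3.05 -0.31 -4.67 -0.69] 28.385200369206483
[ 5.41 10.34 -3.69 -0.31 -4.67 -0.69] 28.385200369206483
pad [  -5.00738853 -270.51764879  144.67490254] F [-0.41612466 -0.16293305 -1.20067977] Fw [ 0.17929442 -0.1814445  -1.25549601] 0.0578592863162052 [-5.50326146e-01  9.11394270e-02  1.83974150e+00  9.65811261e-04
  1.21321991e+00  1.04586010e+00] t 14.6
```

Call:
arm_command(plan=[[0.4, 1.2, 0.3, -0.03, -0.5, -0.07, 50], [0.9, 2.5, 0.4, -0.07, -1.1, -0.15, 50], [1.4, 3.8, 0.4, -0.11, -1.7, -0.24, 50], [1.9, 5.1, 0.4, -0.15, -2.3, -0.33, 50], [2.4, 6.4, 0.4, -0.19, -2.9, -0.42, 50], [2.9, 7.7, 0.2, -0.23, -3.5, -0.51, 50], [3.5, 9.1, -0.3, -0.27, -4.1, -0.6, 50], [4.14, 10.46, -0.9, -0.31, -4.67, -0.69, 50], [4.14, 10.46, -1.29, -0.31, -4.67, -0.69, 50], [4.14, 10.46, -1.29, -0.31, -4.67, -0.69, 50]])

```text
time_s: 15.85
tcp_pos: [0.6055, -0.0184, 0.186]
orientation: [0.16, -0.652, 0.72, -0.178]
contact_force: [-0.4, 0.7, -2.2]
grip_width: 0.0579
```

```bash
python3 b2.py; python3 k4.py e1
```

```text
[ 0.05  0.03  0.09  0.01 -0.05  0.  ] 0.30594117081556715
[ 0.99 -0.06 -1.67  0.01 -0.05  0.  ] 0.30594117081556715
[ 1.32 -0.1  -2.31  0.01 -0.05  0.  ] 0.30594117081556715
pad [45.81465726 -0.84975431 78.49129819] F [-1.43674607  0.6537006  -1.73185374] Fw [-0.38902199  0.69532773 -2.20364751] 0.05789558899372267 [-0.06077373 -0.09364297  2.16763775 -0.03455812  0.58478142  1.6326324 ] t 15.85
pad coords [45.81465726 -0.84975431 78.49129819] F pad [-1.43674607  0.6537006  -1.73185374] 0.05789558899372267 [-0.06077373 -0.09364297  2.16763775 -0.03455812  0.58478142  1.6326324 ]
angle 0.49209861490785545 radius 0.17111909191190497
```

View pics/e1.png

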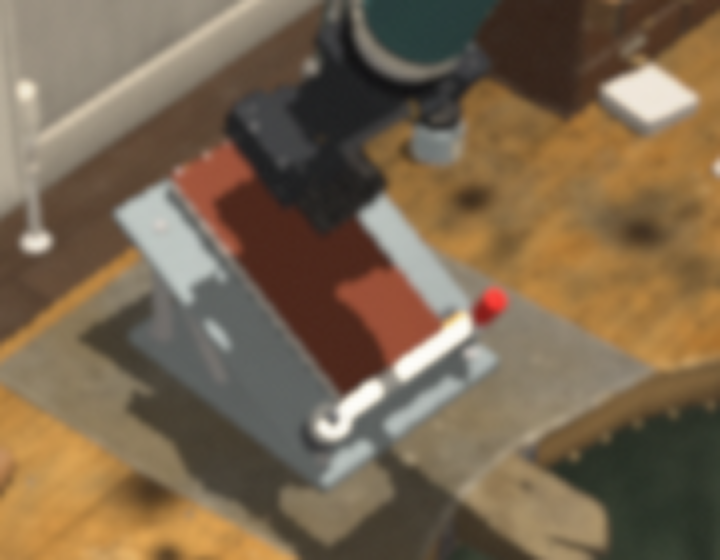

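Call:
arm_command(plan=[[0.5, -0.02, -0.8, 0.01, -0.05, 0, 50], [1.0, -0.06, -1.67, 0.01, -0.05, 0, 50], [1.1, -0.07, -1.9, 0.01, -0.05, 0, 50], [1.1, -0.07, -1.9, 0.01, -0.05, 0, 50]])

```text
time_s: 16.4
tcp_pos: [0.6352, -0.0211, 0.1422]
orientation: [0.164, -0.65, 0.719, -0.181]
contact_force: [0.0, 0.7, -0.9]
grip_width: 0.0575
```

```bash
python3 b2.py; python3 k4.py e2
```

```text
[-1.14  0.14  1.85  0.    0.06  0.02] 0.3794733192202055
[-0.2   0.04  0.08  0.    0.06  0.02] 0.3794733192202055
[ 0.13  0.01 -0.55  0.    0.06  0.02] 0.3794733192202055
pad [51.56953079 -0.61032725 25.76443486] F [-0.45439053  0.737382   -0.79925032] Fw [ 0.04666293  0.73636243 -0.91901958] 0.057489408838494835 [-0.06301027  0.01607296  2.15729766 -0.03832493  0.47435183  1.63836981] t 16.4
pad coords [51.56953079 -0.61032725 25.76443486] F pad [-0.45439053  0.737382   -0.79925032] 0.057489408838494835 [-0.06301027  0.01607296  2.15729766 -0.03832493  0.47435183  1.63836981]
angle 0.475459455655239 radius 0.17610236464272563
```

View pics/e2.png

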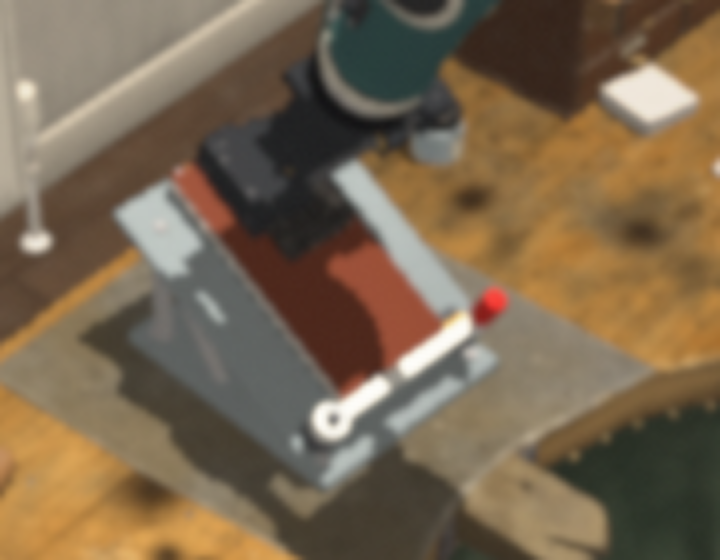

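Call:
arm_command(plan=[[0, 0, -0.22, 0, 0.05, 0.02, 50], [0.06, 0, -0.43, 0, 0.05, 0.02, 50], [0.06, 0, -0.43, 0, 0.05, 0.02, 50]])

```text
time_s: 16.82
tcp_pos: [0.6364, -0.0201, 0.131]
orientation: [0.163, -0.652, 0.719, -0.179]
contact_force: [0.6, -0.8, -1.4]
grip_width: 0.0576
```

```bash
python3 b2.py
```

```text
[-1.18  0.1   2.3   0.    0.   -0.01] 0.06
[-0.25  0.    0.53  0.    0.   -0.01] 0.06
[ 0.09 -0.03 -0.1   0.    0.   -0.01] 0.06
pad [47.26166279  0.48996668 15.36350774] F [-0.04536322 -0.69343372 -1.55067594] Fw [ 0.61641748 -0.75772556 -1.39046233] 0.057634818883435364 [-0.06178029  0.03535362  2.15988051 -0.03775975  0.45772923  1.63601688] t 16.825
```

Call:
arm_command(plan=[[0.025, 0, -0.05, 0, 0, 0, 50], [0.05, 0, -0.1, 0, 0, 0, 50], [0.05, 0, -0.1, 0, 0, 0, 50]])

```text
time_s: 17.2
tcp_pos: [0.6381, -0.0201, 0.1292]
orientation: [0.163, -0.652, 0.719, -0.18]
contact_force: [-1.5, 0.2, 1.6]
grip_width: 0.0577
```

```bash
python3 b2.py
```

```text
[-1.25  0.1   2.37  0.    0.01 -0.01] 0.08485281374238571
[-0.32  0.01  0.6   0.    0.01 -0.01] 0.08485281374238571
[ 0.02 -0.03 -0.04  0.    0.01 -0.01] 0.08485281374238571
pad [47.95631385  0.62265751 13.01574112] F [-0.59789682  0.09829781  2.10772639] Fw [-1.50040719  0.24704654  1.58031639] 0.057717268415033086 [-0.06162949  0.04070443  2.15845973 -0.0383188   0.45282741  1.6368029 ] t 17.2
```

Call:
arm_command(plan=[[0.025, 0, -0.05, 0, 0, 0, 50], [0.04, 0, -0.08, 0, 0, 0, 50], [0.04, 0, -0.08, 0, 0, 0, 50]])

```text
time_s: 17.58
tcp_pos: [0.6392, -0.0202, 0.1273]
orientation: [0.163, -0.652, 0.719, -0.18]
contact_force: [-4.2, 0.6, 3.7]
grip_width: 0.0576
```

```bash
python3 b2.py
```

```text
[-1.29  0.1   2.44  0.    0.02 -0.01] 0.1341640786499874
[-0.36  0.01  0.68  0.    0.02 -0.01] 0.1341640786499874
[-0.02 -0.02  0.04  0.    0.02 -0.01] 0.1341640786499874
pad [47.97022955  0.6394907  10.80526636] F [-1.971314    0.21130137  5.2792378 ] Fw [-4.17778898  0.62517885  3.73581444] 0.057628038112928555 [-0.0616148   0.0453113   2.15798245 -0.03887954  0.44844794  1.63741849] t 17.575
```

Call:
arm_command(plan=[[0.02, 0, -0.035, 0, 0, 0, 50], [0.02, 0, -0.035, 0, 0, 0, 50]])

```text
time_s: 17.82
tcp_pos: [0.6397, -0.0203, 0.1263]
orientation: [0.163, -0.652, 0.719, -0.18]
contact_force: [-4.2, -0.5, 4.8]
grip_width: 0.0576
```

```bash
python3 b2.py; python3 -c "
from fit import *
print(np.round(-RP[:,0]*.01/.025,3))"
```

```text
[-1.32  0.1   2.48  0.    0.02 -0.01] 0.1341640786499874
[-0.38  0.01  0.72  0.    0.02 -0.01] 0.1341640786499874
[-0.04 -0.02  0.08  0.    0.02 -0.01] 0.1341640786499874
pad [47.99891725  0.64829308  9.74228745] F [-1.36326494 -0.95132232  6.12089283] Fw [-4.15106703 -0.54574842  4.76441347] 0.05761581236347359 [-0.06161075  0.04759768  2.1576043  -0.03912285  0.446553    1.63766544] t 17.825
[-0.351  0.035 -0.188]
```

Call:
arm_command(plan=[[-0.1, 0.01, -0.054, 0, 0, 0, 50], [-0.26, 0.026, -0.14, 0, 0, 0, 50], [-0.44, 0.044, -0.235, 0, 0, 0, 50], [-0.61, 0.061, -0.33, 0, 0, 0, 50], [-0.79, 0.079, -0.423, 0, 0, 0, 50], [-0.97, 0.096, -0.517, 0, 0, 0, 50], [-1.14, 0.114, -0.611, 0, 0, 0, 50]])

```text
time_s: 18.7
tcp_pos: [0.614, -0.0174, 0.1136]
orientation: [0.165, -0.651, 0.718, -0.182]
contact_force: [1.2, 0.3, 6.3]
grip_width: 0.0576
```

```bash
python3 b2.py;python3 k4.py e3
```

```text
[-0.29 -0.01  2.99  0.    0.08 -0.01] 0.48373546489791297
[ 0.65 -0.1   1.22  0.    0.08 -0.01] 0.48373546489791297
[ 0.98 -0.14  0.59  0.    0.08 -0.01] 0.48373546489791297
pad [19.21965673  0.96600333 10.64808344] F [4.01420499 0.45110337 4.97285063] Fw [1.24821878 0.32995188 6.27532158] 0.057617985615012024 [-0.05901438  0.01475535  2.22227626 -0.04497148  0.40811987  1.64572339] t 18.7
pad coords [19.21965673  0.96600333 10.64808344] F pad [4.01420499 0.45110337 4.97285063] 0.057617985615012024 [-0.05901438  0.01475535  2.22227626 -0.04497148  0.40811987  1.64572339]
angle 0.5666439762800343 radius 0.1472307568041443
```

View pics/e3.png

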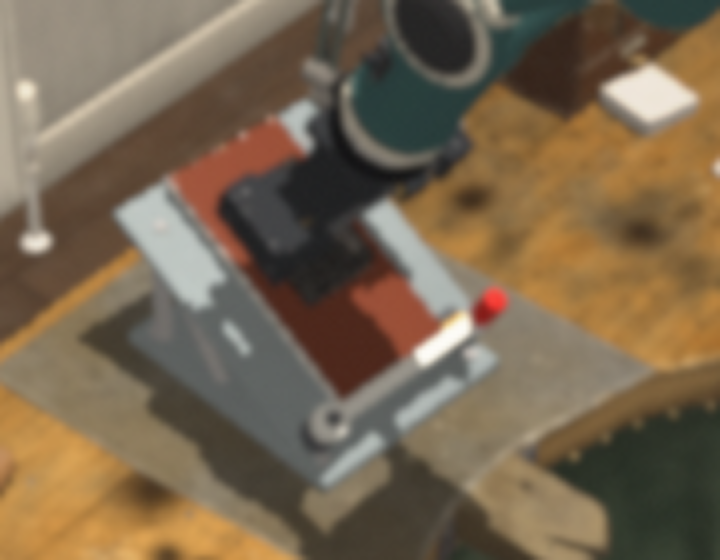

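Call:
arm_command(plan=[[-0.16, 0.018, -0.115, 0, 0.02, 0, 50], [-0.33, 0.035, -0.215, 0, 0.04, 0, 50], [-0.51, 0.053, -0.31, 0, 0.05, 0, 50], [-0.69, 0.07, -0.4, 0, 0.05, 0, 50], [-0.86, 0.088, -0.495, 0, 0.05, 0, 50], [-1.04, 0.105, -0.59, 0, 0.05, 0, 50], [-1.21, 0.123, -0.683, 0, 0.05, 0, 50], [-1.39, 0.14, -0.777, 0, 0.05, 0, 50]])

```text
time_s: 19.75
tcp_pos: [0.5799, -0.0139, 0.0947]
orientation: [0.164, -0.652, 0.718, -0.181]
contact_force: [0.6, 0.3, 6.4]
grip_width: 0.058
```

```bash
python3 b2.py
```

```text
[ 1.07 -0.15  3.75  0.01  0.04 -0.01] 0.2545584412271571
[ 2.01 -0.24  1.98  0.01  0.04 -0.01] 0.2545584412271571
[ 2.34 -0.28  1.35  0.01  0.04 -0.01] 0.2545584412271571
pad [-19.90002181   1.10464805  10.00465165] F [3.49722984 0.39243228 5.43093198] Fw [0.57418587 0.33760281 6.43707827] 0.05800191324416517 [-0.05529614 -0.02020955  2.29906773 -0.05473488  0.37030878  1.65848298] t 19.75
```

Call:
arm_command(plan=[[-0.175, 0.018, -0.1, 0, 0, 0, 50], [-0.35, 0.035, -0.195, 0, 0, 0, 50], [-0.53, 0.053, -0.29, 0, 0, 0, 50], [-0.7, 0.07, -0.385, 0, 0, 0, 50], [-0.84, 0.085, -0.46, 0, 0, 0, 50], [-0.91, 0.092, -0.5, 0, 0, 0, 50], [-0.98, 0.099, -0.535, 0, 0, 0, 50]])

```text
time_s: 20.62
tcp_pos: [0.5557, -0.0115, 0.0814]
orientation: [0.164, -0.652, 0.718, -0.181]
contact_force: [0.2, 0.7, 8.3]
grip_width: 0.0575
```

```bash
python3 b2.py; python3 k4.py e4
```

```text
[ 2.04 -0.25  4.28  0.    0.05 -0.01] 0.30594117081556715
[ 2.98 -0.34  2.51  0.    0.05 -0.01] 0.30594117081556715
[ 3.31 -0.37  1.88  0.    0.05 -0.01] 0.30594117081556715
pad [-47.62615539   1.16036393   9.71523799] F [4.01754542 0.68447727 7.23950117] Fw [0.21513416 0.66655172 8.27822345] 0.057516517384879715 [-0.05252818 -0.04541703  2.35473599 -0.06325926  0.33970066  1.66962803] t 20.625
pad coords [-47.62615539   1.16036393   9.71523799] F pad [4.01754542 0.68447727 7.23950117] 0.057516517384879715 [-0.05252818 -0.04541703  2.35473599 -0.06325926  0.33970066  1.66962803]
angle 0.9417020505484658 radius 0.0975061344777615
```

View pics/e4.png

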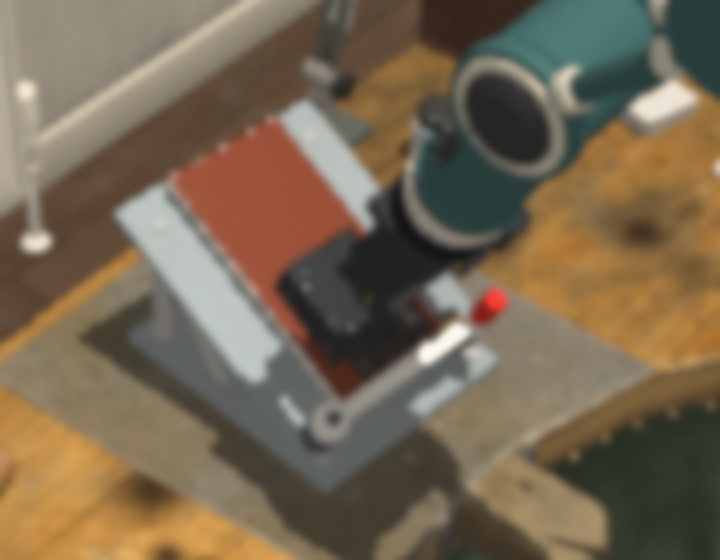

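Call:
arm_command(plan=[[-0.05, 0.004, -0.022, 0, 0, 0, 50], [-0.1, 0.008, -0.045, 0, 0, 0, 50], [-0.1, 0.008, -0.045, 0, 0, 0, 50]])

```text
time_s: 21.05
tcp_pos: [0.5529, -0.0112, 0.08]
orientation: [0.164, -0.652, 0.718, -0.181]
contact_force: [0.1, 0.3, 7.2]
grip_width: 0.0576
```

```bash
python3 b2.py|tail -2
```

```text
[ 3.42 -0.38  1.93  0.    0.04 -0.01] 0.24738633753705966
pad [-50.73706172   1.12367205   9.80493561] F [3.48776039 0.33022904 6.34226092] Fw [0.13397908 0.31859774 7.23728833] 0.057623163722664995 [-0.05231187 -0.04830121  2.36050261 -0.06390374  0.33751165  1.67048745] t 21.05
```

Call:
arm_command(plan=[[-0.06, 0.005, -0.03, 0, 0, 0, 50], [-0.1, 0.01, -0.053, 0, 0, 0, 50], [-0.1, 0.01, -0.053, 0, 0, 0, 50]])

```text
time_s: 21.42
tcp_pos: [0.5522, -0.0112, 0.08]
orientation: [0.165, -0.651, 0.718, -0.182]
contact_force: [4.3, 0.0, 7.2]
grip_width: 0.0576
```

```bash
python3 b2.py|tail -2
```

```text
[ 3.45 -0.39  1.93  0.01  0.08 -0.01] 0.48744230427815766
pad [-51.37716769   1.09388112  10.1445286 ] F [7.12160652 0.44651754 4.3650963 ] Fw [4.26208172 0.02751439 7.19754302] 0.05761326223629972 [-0.05227137 -0.05095371  2.36446446 -0.06501362  0.33242783  1.67193193] t 21.425
```

Call:
arm_command(plan=[[0, 0, 0, 0, 0, 0, 50], [0.01, 0, 0.04, 0, 0, 0, 50], [-0.01, 0, 0.08, 0, 0, 0, 50], [-0.035, 0.005, 0.125, 0, 0, 0, 50], [-0.035, 0.005, 0.125, 0, 0, 0, 50]])

```text
time_s: 22.05
tcp_pos: [0.5508, -0.0111, 0.0826]
orientation: [0.165, -0.651, 0.718, -0.182]
contact_force: [6.7, -1.0, 4.7]
grip_width: 0.0578
```

```bash
python3 b2.py|tail -2
```

```text
[ 3.51 -0.39  1.83  0.    0.06 -0.01] 0.3649657518178932
pad [-51.46127019   1.07702995  13.05302435] F [ 8.1691714  -0.37142585  0.93216011] Fw [ 6.70595985 -1.03591659  4.65824219] 0.05783188359761997 [-0.05213794 -0.0582983   2.36478466 -0.06370729  0.34066993  1.67094944] t 22.05
```

Call:
arm_command(plan=[[0.04, -0.004, 0.025, 0, 0, 0, 50], [0.04, -0.004, 0.03, 0, 0, 0, 50]])

```text
time_s: 22.3
tcp_pos: [0.5508, -0.0111, 0.0825]
orientation: [0.164, -0.651, 0.718, -0.181]
contact_force: [5.8, -0.8, 3.4]
grip_width: 0.0577
```

```bash
python3 b2.py|tail -2
```

```text
[ 3.51 -0.39  1.83  0.    0.04 -0.01] 0.24738633753705966
pad [-51.46511985   1.07752369  12.96768749] F [ 6.74993375 -0.24969375  0.22311129] Fw [ 5.80215744 -0.82427799  3.36589752] 0.05772811425084433 [-0.05216005 -0.05736334  2.36322661 -0.06309709  0.3435524   1.67035924] t 22.3
```

Unloaded enough; now open and retreat along the pad normal.

Call:
arm_command(plan=[[0.04, -0.004, 0.02, 0, 0, 0, 60], [0.04, -0.004, 0.02, 0, 0, 0, 66], [0.04, -0.004, 0.02, 0, 0, 0, 75], [0.04, -0.004, 0.02, 0, 0, 0, 80], [0.04, -0.004, 0.02, 0, 0, 0, 80]])

```text
time_s: 22.92
tcp_pos: [0.5476, -0.011, 0.0796]
orientation: [0.161, -0.652, 0.719, -0.178]
contact_force: [-0.0, -0.3, -0.3]
grip_width: 0.0799
```

```bash
python3 b2.py|tail -2; python3 k4.py e5
```

```text
[ 3.64 -0.39  1.95  0.   -0.04 -0.01] 0.24738633753705966
pad [-55.6516831    0.81565753  11.94656005] F [-0.10035616 -0.33814044 -0.25184791] Fw [-0.0037704  -0.33941487 -0.26948287] 0.0798625888683069 [-0.05220295 -0.05572601  2.36510325 -0.06289948  0.34910328  1.66973865] t 22.925
pad coords [-55.6516831    0.81565753  11.94656005] F pad [-0.10035616 -0.33814044 -0.25184791] 0.0798625888683069 [-0.05220295 -0.05572601  2.36510325 -0.06289948  0.34910328  1.66973865]
angle 1.0134866677256262 radius 0.09330282135922244
```

View pics/e5.png

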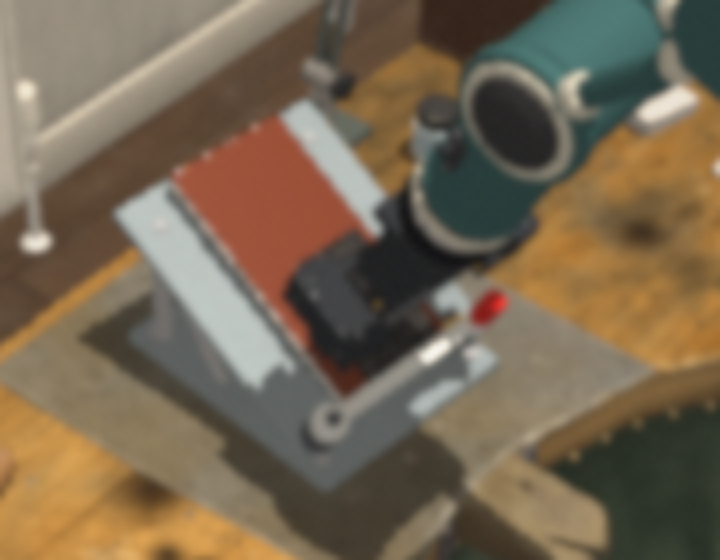

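Call:
arm_command(plan=[[-0.15, 0.015, 0.3, 0, 0, 0, 84], [-0.4, 0.04, 0.75, 0, 0, 0, 86], [-0.75, 0.075, 1.4, 0, 0, 0, 86], [-1.12, 0.11, 2.1, 0, 0, 0, 86], [-1.3, 0.1, 3.2, 0, 0, 0, 86], [-1.3, -1, 4.5, 0, 0, 0, 86], [-1.3, -3, 5.5, 0, 0, 0, 86], [-1.3, -5, 6, 0, 0, 0, 86], [-1.3, -7, 6, 0, 0, 0, 86], [-1.3, -9, 6, 0, 0, 0, 86]])

```text
time_s: 24.22
tcp_pos: [0.5152, -0.2376, 0.232]
orientation: [0.162, -0.652, 0.719, -0.179]
contact_force: [0.2, 0.9, -0.3]
grip_width: 0.0858
```

```bash
python3 k4.py f1; python3 - <<'E'
from fit import *
s=snapshot('top');save(s,'top3');im=s['img'][160:300,230:450];cv2.imwrite('pics/topc3.png',cv2.resize(im,None,fx=3.6,fy=3.6,interpolation=cv2.INTER_CUBIC)[:,:,::-1])
E
```

```text
pad coords [   7.10126168 -227.87344954  151.17157748] F pad [-0.02590929  0.92569487 -0.31191888] 0.08575781844309024 [-0.6154595  -0.20107293  2.17012009  0.33823795  0.76920266  0.85606577]
angle 1.2216028786947775 radius 0.32764730092410255
```

View pics/f1.png

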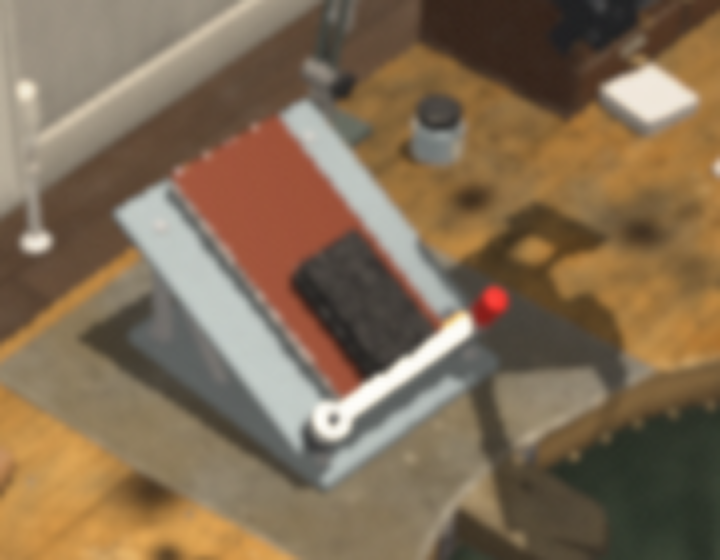

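View pics/topc3.png

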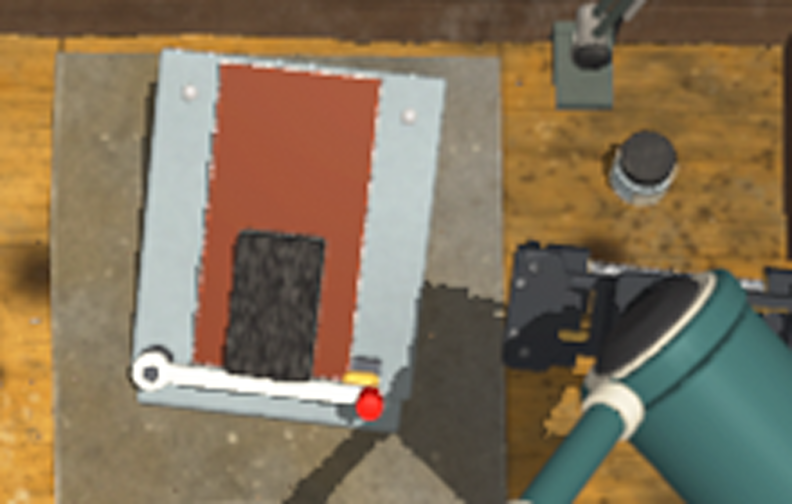

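```bash
python3 - <<'E'
from fit import *
T=snapshot('top')
for a in (1.45,1.5,1.571): print(a,(proj(T,world(knobpad(a,.049)))-[230,160]+.5)*3.6-.5)
m=models.place_of('charcoal_mid',T); print(m[:1], proj(T,world([-.05,0,.017])))
print(r.read_state()['joint_velocities'].round(3))
job_done()
E
```

```text
1.45 [[370.67962663 380.74799551]]
1.5 [[370.55989462 391.8145152 ]]
1.571 [[369.42015759 407.4500128 ]]
[{'pixel': [303.9, 245.4], 'p': 0.93}] [[306.27146184 244.72565299]]
[ 0.04  -0.01   0.022 -0.001  0.001  0.001]
the job is handed in; nothing more can be done
```

I did the whole task, and it is handed in at about 24 s of the 70 s allowed. No verdict came back, so these are my own readings.

- **Stop arm:** I swung it by the red knob until it hit its hard end. The tool stopped at pad x ≈ -105 mm and pushing about 4 mm further only raised the force. In the last top picture the red cap sits at row about 401–403. The model puts it at 407 for fully seated and 392 for 1.50 rad. That reads a little short of the end but agrees with seated within the fit's error of a few mm.
- **Stroke:** I laid the block at pad x ≈ +47 mm and pressed to about 7.5 N, which by the spring law is about 3.8 mm of sink. The pressure during the stroke was about 6–8.5 N, or roughly 3–4.5 mm of sink. The pad's sink was worked out from force, not measured directly. The stroke was made in several moves with brief pauses between them, so it was not strictly continuous. At the stop the force along the slope rose sharply while the block stopped moving.
- **Release:** I eased off the pressure to about 1–2 N, let go, and backed straight out from the pad.
- **Last pictures:** The block lies flat and lengthwise near the centre line, against the arm. The detector placed its centre within 2–3 pixels (about 5 mm) of the expected spot. The jar looked untouched and nothing touched the robot. I did not look again at the tin, hammer, steel block and brush, but the arm never went near them.

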